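# Clip the cooking thermometer onto the stock pot's rim

## Task

Take the cooking thermometer out of its stand and hang it on the stock pot by its own spring clip: probe inside the pot, spring leaf outside, anywhere on the rim clear of the two loop handles. Press it straight down, by feel, until the leaf has snapped over the rolled rim and the clip's bridge sits fully home on top of it, then let go so that it hangs there upright by itself. Press firmly but never force it, do not shove the pot along the stove, and leave the stand and everything else standing where it is.

Things in the scene. Friction and masses are not known exactly. Their poses are not given: they have to be found in the camera images.
- thermometer: Digital pot thermometer, about 0.12 kg, upright in its stand. Origin at the probe's tip, z up along the steel probe (6 mm diameter, 131 mm long to the head). Its display and the hook of its spring clip are on the -x side. The clip holds stiffly on the probe (60 N), but is set anywhere: its bridge's underside lies 64 to 108 mm above the tip, not measured: see or feel it.
- head (a point): Centre of the thermometer's black rounded head, 149 mm above the probe's tip, axes as the thermometer's: 24 mm along x, 36 mm along y, 38 mm high. Grip here from above, across either width. The clip's top is at least 6 mm below the head's underside.
- probe (a point): Point on the probe's axis 86 mm above its tip, mid of the clip's range. The clip is an inverted U: probe, flat bridge (16 mm wide along y, reaching 16.5 mm from the axis to -x), spring leaf (13 mm wide) hanging outside. The leaf's dimple, 7 mm below the bridge's underside, rests 3 mm off the probe; below it the leaf flares out at 32 degrees, ending 22 mm below the bridge's underside, mouth 12 mm.
- pot: Steel stock pot without lid, 2.2 kg, loose on the stove. Origin at the centre of its underside, z up. Wall 2.4 mm thick, mean radius 95 mm, inner floor at 5 mm, rolled rim on top. Two loop handles on its +y and -y sides, each from 40 mm before to 40 mm behind that side's middle (along x), 90 to 101 mm high, reaching 136 mm from the axis.
- rim (a point): Centre of the pot's mouth, 125 mm above its underside, level with the top of the rolled rim: a round bead 7 mm thick, its middle circle of radius 95 mm. The clip's mouth takes the bead when the leaf points straight outward and the probe's axis is 84 to 90 mm from the pot's axis (home: 88.5 mm, probe against the bead).
- rim_front (a point): Top of the bead at the middle of the pot's -x side (any other place clear of the handles serves as well). Pressing the clip on: from the leaf's first touch on the bead to home is 9 to 18 mm; the push rises to 10 N, up to 20 N off centre, drops to almost nothing once the dimple has passed the bead, then stops hard as the bridge meets the rim. The spring then holds the bridge down with 5 N.
- stand: Black weighted stand of the thermometer on the wooden board, 0.45 kg. Origin at the centre of its underside. Round foot 72 mm across, 12 mm high; upright tube 20 mm across up to 48 mm high, with a round hole of 8 mm down to 12 mm above the origin, in which the probe stands.
- pepper_mill: Brown wooden pepper mill, 58 mm across, 150 mm high, at the back of the board; leave alone. Origin at the centre of its underside.
- oil_bottle: Oil bottle with yellow cap, 62 mm across, 237 mm high, at the back of the board; leave alone. Origin at the centre of its underside.
- jar_cumin: Small spice jar with dark cap, 43 mm across, 108 mm high, at the front of the board; leave alone. Origin at the centre of its underside.
- side_plate: Side plate, 170 mm across, 17 mm high, in front of the pot; leave alone. Origin at the centre of its underside.
- teaspoon: Teaspoon 137 mm long lying at the front of the board, a wooden board 18 mm thick over the right-hand burners; leave alone. Origin at the centre of its underside.

How it is judged:
On the way, in this order (a step that is already met when the one before it is completed fails the run):
1. the thermometer is drawn up out of its stand (z of thermometer in the frame of stand above 0.055 m), for 0.1 s.
2. its clip is over the pot's rim, probe inside, and the bridge bears on the rim (contact force between clip_c0 and pot above 2 N and horizontal distance between thermometer and pot between 0.075 and 0.097 m and z of thermometer in the frame of pot below 0.068 m), for 0.2 s.
At the end, for the whole second after the job is handed in: The clip's bridge bears on the pot's rim with over 2 N, the probe's tip is inside the pot (75 to 97 mm from its axis, under 68 mm above its underside), the thermometer is within 0.2 rad of upright and still; pot within 0.05 rad and stand within 0.1 rad of upright (all of step 2 and angle between thermometer's own z axis and vertical below 0.2 rad and linear speed of thermometer below 0.02 m/s and angle between pot's own z axis and vertical below 0.05 rad and angle between stand's own z axis and vertical below 0.1 rad); the robot touches nothing.
It fails at once if the thermometer is forced on the pot with more than 35 N (contact force between thermometer and pot above 35 N).
It fails at once if the pot is shoved more than 20 mm (distance of pot from where it was at the start of the episode above 0.02 m).
It fails at once if the stand is shoved more than 40 mm or knocked over (distance of stand from where it was at the start of the episode above 0.04 m or angle between stand's own z axis and vertical above 0.3 rad).
It fails at once if another thing on the stove is moved more than 20 mm (distance of any of pepper_mill, oil_bottle, jar_cumin, side_plate, teaspoon from where it was at the start of the episode above 0.02 m).
It also fails if it takes over 45 s, if anything falls off the work surface, if the arm or the gripper's body presses on something with over 40 N, if the wrist force passes 120 N, or if a joint passes its speed limit or range.

## Robot

A 6-joint arm with a two-finger parallel gripper is mounted at the origin on a cart in front of the work surface, level with it; the furniture and walls round the work are solid. World frame = base frame: x ahead of the robot, y to its left, z up, the work surface at z = 0. Lengths are in m, angles in rad, forces in N, time in s.
With the tool pointing down it reaches from about 0.35 to 0.85 m from the base axis. Payload 8.1 kg.
Tool frame: the origin (TCP) lies where the fingers leave the gripper's body, on its centre line; the fingertips stand 84 mm ahead of it and the grasp point (between the pads) lies 65 mm ahead of it; z points along the fingers, y is the line along which they close (so a half turn about z gives the same grasp; the last joint's range is limited). The gripper opens to 93 mm and grips with 3 to 60 N. Pads are 15 mm wide; open, the fingers measure 128 mm over their backs; the gripper's body (75 mm by 188 mm) begins 65 mm behind the grasp point.
Start: joints at [1.036, 0.13, 1.488, -0, 1.523, -0.085], TCP at [0.261, 0.54, 0.303] pointing down, gripper open.
Joint ranges: [-2.96, 2.96], [-0.89, 2.26], [0.02, 2.5], [-1.34, 4.48], [0, 2.73], [-2.66, 2.66]. Speed limits (rad/s): [2.39, 2.39, 2.79, 3.14, 3.14, 3.14].

## Interface

Orientations are given as a rotation vector (axis times angle).
In Python, from plant import robot gives the robot as it stands.
- The arm moves only by the shell command python3 -m jog 'ROWS' [FORCE]. ROWS is text: rows parted by semicolons, each of 5 numbers parted by spaces: the opening, from 0 (shut) to 1 (fully open), then the shift along the tool's x, y, z in m, then the turn about the tool's z in degrees. A call has 1 to 10 rows; each row shifts and turns the commanded pose from where the row before left it, along the tool's axes as they then stand; what a row does not reach is not made up. A row lasts 1/12 s, in which the tool goes at most 41.7 mm and 7.16 degrees, less where a joint would pass 70% of its speed; a pose out of reach is approached as far as the arm can. A call with a gripper value outside its range is refused whole. The fingers move at their own pace and stop on an object; FORCE is the grip in N (left out, the last holds). Time passes only in rows, so rows that do not move let the fingers close. It gives the time, the measured TCP pose, the force, the opening and the grip force at its end, in the units of the state.
- robot.read_state(): the state, without advancing time (a new reading comes with each control period).
- robot.read_camera(name): name is "scene" or "top"; returns a dict with "color" (400x640x3 uint8, red, green, blue), "intrinsics" (3x3 intrinsics, pixels), "pose" (4x4, takes a point from camera to world coordinates). Camera axes: x right, y down, z forward; pixel columns grow to the right and rows downward; lengths in m; the calibration is good to about 2 mm. A picture is of the moment at which its call begins. There is no depth.
- robot.close_job(): hands the job in; it is judged then, once.
The state is a dict: "t": time; "q": joint angles; "dq": joint speeds; "joint_torque": joint torques, N m; "tool_pos": TCP position; "orientation": TCP orientation; "force": force on the tool from outside, world axes, zero at the start; "wrist_torque": the same for the moment, N m; "opening": finger opening in m; "gripper_force": force on a finger pad.
Only numpy, scipy, OpenCV 4.12 (cv2) and the standard library are available. Lean on these libraries where they do the work, as an engineer would, in place of code of your own. Each camera call takes 0.05 s, during which the arm holds its last target. There are 200 camera calls.

## Working session

There is one attempt and no reset: what is moved stays moved. The work goes in short steps, Python scripts to look and compute and a shell command to move; the robot and the scene stay as the last step left them, time stands still between calls to the robot, and variables do not carry over. Pictures are saved under pics/ and viewed, at most 10 in all, crops included, and the job is handed in when it is done.

```bash
mkdir -p pics
cat > h.py <<'E'
import numpy as np,cv2
from plant import robot
def snap(n,f):
    c=robot.read_camera(n); cv2.imwrite('pics/'+f,c['color'][:,:,::-1]); np.savez('pics/'+n+'.npz',K=c['intrinsics'],T=c['pose']); return c
def ray(n,u,v):
    d=np.load('pics/'+n+'.npz'); r=d['T'][:3,:3]@np.linalg.inv(d['K'])@[u,v,1]; return d['T'][:3,3],r
def atz(n,u,v,z):
    o,r=ray(n,u,v); return o+r*(z-o[2])/r[2]
def proj(n,p):
    d=np.load('pics/'+n+'.npz'); q=d['K']@(d['T'][:3,:3].T@(np.array(p)-d['T'][:3,3])); return q[:2]/q[2]
E
python3 - <<'E'
from h import *
for n in('scene','top'):
    c=snap(n,n+'0.png'); print(c['pose'].round(3),c['intrinsics'].round(1))
print(robot.read_state())
E
```

```text
[[-0.974  0.112 -0.199  0.726]
 [ 0.227  0.547 -0.805  0.714]
 [ 0.019 -0.829 -0.558  0.684]
 [ 0.     0.     0.     1.   ]] [[409.1   0.  316.7]
 [  0.  409.1 197.4]
 [  0.    0.    1. ]]
[[ 0.013 -0.989  0.146  0.384]
 [-1.    -0.013 -0.002 -0.088]
 [ 0.004 -0.146 -0.989  1.193]
 [ 0.     0.     0.     1.   ]] [[453.1   0.  313. ]
 [  0.  453.1 198.6]
 [  0.    0.    1. ]]
{'t': 0.1, 'q': array([ 1.03559321e+00,  1.31087010e-01,  1.48919215e+00,  4.04613151e-06,
        1.52301140e+00, -8.54265866e-02]), 'dq': array([ 0.00159865,  0.00085523, -0.00216903, -0.00022662, -0.00032519,
       -0.00144364]), 'joint_torque': array([ 7.83234500e-04, -5.61335385e+01, -4.93095088e+01,  7.70038250e-02,
        2.90679408e-02, -1.54081744e-05]), 'tool_pos': array([0.26065388, 0.53999614, 0.30177947]), 'orientation': array([-7.00450723e-01, -3.06197407e+00,  2.53731985e-03]), 'force': array([-0.00756353,  0.60405747, -0.11021755]), 'wrist_torque': array([-0.02031019,  0.06606518,  0.03150318]), 'gripper_force': 0.0, 'opening': 0.09314447383089236}
```

View pics/scene0.png

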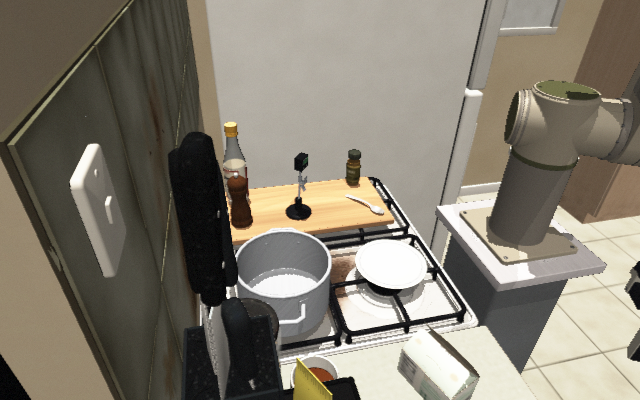

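View pics/top0.png

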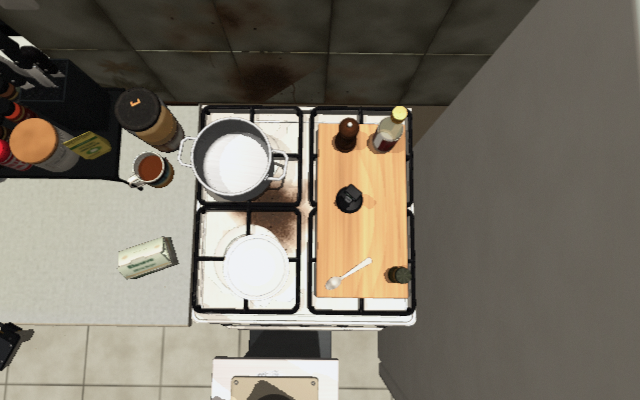

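The scene view shows the pot (centre about 283,265), and the thermometer in its stand (head 301,162). In the top view they're at about (233,158) and (350,198). Next I'll enlarge both.

Run:
```python
import cv2,numpy as np
s=cv2.imread('pics/scene0.png');t=cv2.imread('pics/top0.png')
a=cv2.resize(s[140:230,270:340],None,fx=6,fy=6,interpolation=cv2.INTER_CUBIC) #420x540
b=cv2.resize(t[175:220,325:385],None,fx=6,fy=6,interpolation=cv2.INTER_CUBIC) #360x270
c=cv2.resize(t[110:205,172:294],None,fx=3,fy=3,interpolation=cv2.INTER_CUBIC)#366x285
im=np.zeros((560,800,3),np.uint8);im[:540,:420]=a;im[:270,425:785]=b;im[272:557,425:791]=c
cv2.imwrite('pics/crop1.png',im)
```

```text
(no output)
```

View pics/crop1.png

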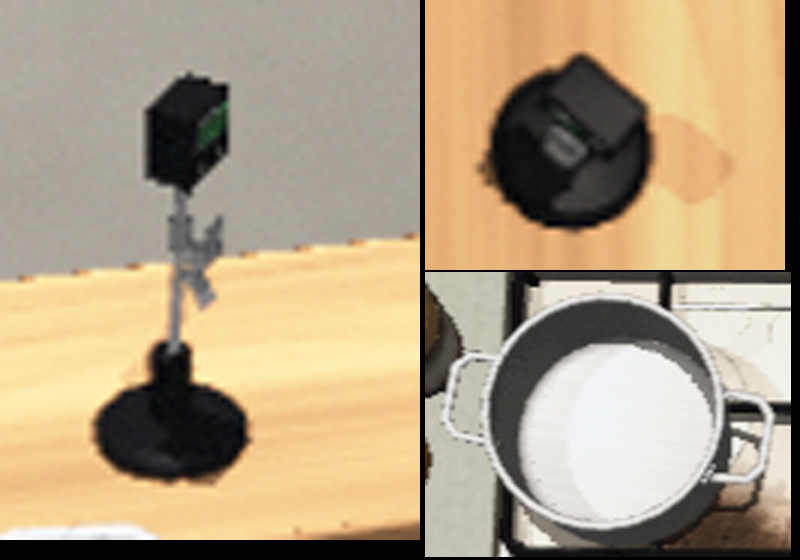

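The crop shows the stand foot centred at top-view pixel (349.5,199.7), the head top's centre at (353.8,191.7) and the display side facing lower-left. The pot mouth is centred at (231.5,156.3), and the handles run slightly tilted left–right.

```bash
cat >> h.py <<'E'
def tri(a,b):
    A=[];y=[]
    for n,uv in(('scene',a),('top',b)):
        o,r=ray(n,*uv); r=r/np.linalg.norm(r); P=np.eye(3)-np.outer(r,r); A.append(P);y.append(P@o)
    return np.linalg.lstsq(np.vstack(A),np.hstack(y),rcond=None)[0]
E
python3 - <<'E'
from h import *
# head top, from both views
print('headtop',tri((301.3,155),(353.8,191.7)))
# foot centre: scene crop top of foot ellipse ~ (171,430)
print('foot',tri((270+171/6,140+430/6),(349.5,199.7)))
C=lambda u,v:(325+(u-425)/6,175+v/6)
h=tri((301.3,155),(353.8,191.7))
pts=[atz('top',*C(*p),h[2])[:2] for p in((580,52),(650,105),(612,150),(548,95))]
for i in range(4):
    d=pts[(i+1)%4]-pts[i];print('edge',np.linalg.norm(d),np.degrees(np.arctan2(d[1],d[0])))
for z in(.1,.125,.14,.16):
    D=lambda u,v:atz('top',172+(u-425)/3,110+(v-272)/3,z)
    l,r,t,b=D(483,411),D(724,411),D(603.5,294),D(603.5,528)
    print(z,'ydiam',l[1]-r[1],'xdiam',t[0]-b[0],(l+r)/2,(t+b)/2)
E
```

```text
headtop [ 0.54787449 -0.18023371  0.19803292]
foot [ 0.55549077 -0.18540999  0.01991514]
edge 0.03254055918952857 -127.0622824813611
edge 0.022128134349564246 140.3785819764315
edge 0.031216186955344984 49.444404157542884
edge 0.020207846959033177 -35.94412316755477
0.1 ydiam 0.19825596526010425 xdiam 0.1974160713897083 [0.64862436 0.11269093 0.1       ] [0.6498964  0.11277568 0.1       ]
0.125 ydiam 0.1937197346198392 xdiam 0.19289905808953423 [0.64257332 0.10810332 0.125     ] [0.64381625 0.10818613 0.125     ]
0.14 ydiam 0.19099799623568026 xdiam 0.19018885010942987 [0.63894269 0.10535075 0.14      ] [0.64016816 0.1054324  0.14      ]
0.16 ydiam 0.1873690117234683 xdiam 0.18657523946929055 [0.63410186 0.10168066 0.16      ] [0.63530405 0.10176076 0.16      ]
```

Geometry is consistent: the head centre is at about (0.548,-0.180,0.179), thermometer yaw about -38.5°, and the pot rim centre at (0.643,0.108,0.125). Turning the tool by +103° next.

```bash
cat >> h.py <<'E'
from scipy.spatial.transform import Rotation as R
def st():
    s=robot.read_state(); M=R.from_rotvec(s['orientation']).as_matrix()
    print('t',round(s['t'],2),'pos',s['tool_pos'].round(4),'yaw',np.degrees(np.arctan2(M[1,1],M[0,1])).round(2),'tilt',M[:2,2].round(4),'F',s['force'].round(2),'op',round(s['opening'],4),'g',round(float(s['gripper_force']),1),'q',s['q'].round(2)); return s,M
def go(p):
    s,M=st(); print('tool shift mm',(M.T@(np.array(p)-s['tool_pos'])*1000).round(1))
E
python3 -m jog '1 0 0 -0.01 7;1 0 0 -0.01 7;1 0 0 0 7;1 0 0 0 7;1 0 0 0 7;1 0 0 0 7;1 0 0 0 7;1 0 0 0 7;1 0 0 0 7;1 0 0 0 7'
python3 -m jog '1 0 0 0 7;1 0 0 0 7;1 0 0 0 7;1 0 0 0 7;1 0 0 0 5;1 0 0 0 0'
python3 -c "
from h import *
go([.548,-.18,.31])"
```

```text
t: 0.93
tool_pos: [0.2607, 0.5401, 0.3222]
orientation: [2.337, 2.1, -0.002]
force: [0.1, 0.4, 0.1]
opening: 0.0932
gripper_force: 0.0
t: 1.43
tool_pos: [0.2607, 0.5401, 0.3221]
orientation: [2.835, 1.352, -0.001]
force: [0.2, -1.2, 0.4]
opening: 0.0933
gripper_force: 0.0
t 1.43 pos [0.2607 0.5401 0.3221] yaw -39.01 tilt [-0.0005 -0.0009] F [ 0.23 -1.2   0.36] op 0.0933 g 0.0 q [ 1.04  0.12  1.46 -0.    1.56  1.72]
tool shift mm [-378.7  676.5   12.6]
```

```bash
python3 -m jog '1 -0.019 0.034 0 0;1 -0.019 0.034 0 0;1 -0.019 0.034 0 0;1 -0.019 0.034 0 0;1 -0.019 0.034 0 0;1 -0.019 0.034 0 0;1 -0.019 0.034 0 0;1 -0.019 0.034 0 0;1 -0.019 0.034 0 0;1 -0.019 0.034 0 0'
python3 -m jog '1 -0.019 0.034 0 0;1 -0.019 0.034 0 0;1 -0.019 0.034 0 0;1 -0.019 0.034 0 0;1 -0.019 0.034 0 0;1 -0.019 0.034 0 0;1 -0.019 0.034 0 0;1 -0.019 0.034 0 0;1 -0.019 0.034 0 0;1 0 0 0 0'
python3 -c "
from h import *
go([.548,-.18,.244])
c=snap('scene','s1.png');d=snap('top','t1.png')
a=cv2.resize(c['color'][60:230,240:380,::-1],None,fx=3.5,fy=3.5,interpolation=cv2.INTER_CUBIC)
b=cv2.resize(d['color'][150:250,300:400,::-1],None,fx=3,fy=3,interpolation=cv2.INTER_CUBIC)
im=np.zeros((595,800,3),np.uint8);im[:,:490]=a;im[:300,495:795]=b;cv2.imwrite('pics/crop2.png',im)"
```

```text
t: 2.27
tool_pos: [0.4071, 0.1775, 0.3227]
orientation: [2.83, 1.364, 0.0]
force: [-0.6, 0.1, 0.5]
opening: 0.093
gripper_force: 0.0
t: 3.1
tool_pos: [0.5392, -0.1514, 0.3213]
orientation: [2.833, 1.356, -0.003]
force: [-0.0, -0.3, -0.4]
opening: 0.0932
gripper_force: 0.0
t 3.1 pos [ 0.5392 -0.1514  0.3213] yaw -38.83 tilt [-0.0013 -0.0018] F [-0.04 -0.27 -0.43] op 0.0932 g 0.0 q [-0.36  0.02  1.57 -0.    1.55  0.31]
tool shift mm [-16.6  24.7  77.4]
```

View pics/crop2.png

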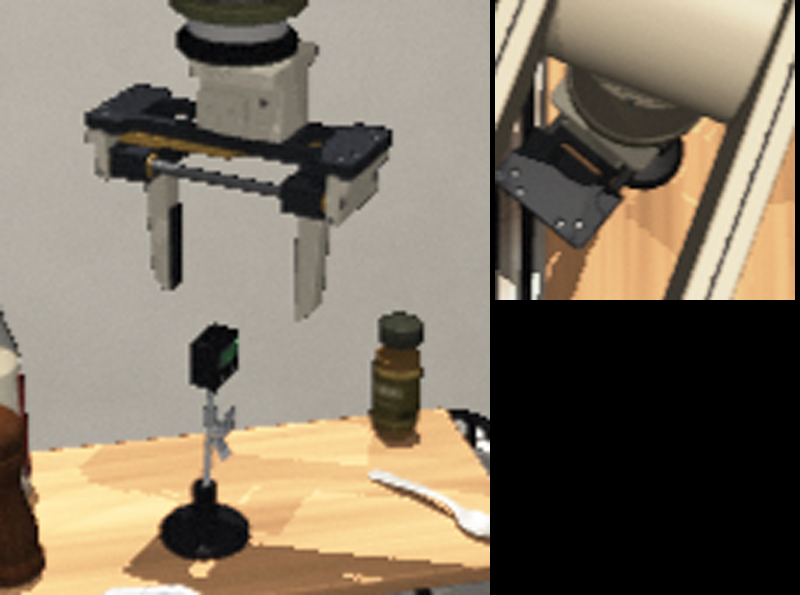

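The gripper is square to the head and a bit short of it along the closing direction, as computed. Moving over it and down.

```bash
python3 -m jog '1 -0.008 0.012 0 0;1 -0.0085 0.0125 0 0;1 0 0 0.02 0;1 0 0 0.02 0;1 0 0 0.02 0;1 0 0 0.01 0;1 0 0 0.007 0;1 0 0 0 0' >/dev/null
python3 -c "
from h import *
go([.548,-.18,.244])"
python3 -m jog '0 0 0 0 0;0 0 0 0 0;0 0 0 0 0;0 0 0 0 0;0 0 0 0 0;0 0 0 0 0;0 0 0 0 0;0 0 0 0 0' 15
python3 -c "
from h import *
st()"
```

```text
t 3.87 pos [ 0.5467 -0.1735  0.2444] yaw -38.72 tilt [-0.0021  0.0008] F [0.06 0.82 0.27] op 0.093 g 0.0 q [-0.4   0.1   1.63 -0.    1.42  0.28]
tool shift mm [-4.3  5.1  0.4]
t: 4.53
tool_pos: [0.5472, -0.1739, 0.2458]
orientation: [2.833, 1.358, 0.0]
force: [-0.5, -0.1, -0.6]
opening: 0.0443
gripper_force: 0.0
t 4.53 pos [ 0.5472 -0.1739  0.2458] yaw -38.77 tilt [ 0.0001 -0.    ] F [-0.48 -0.1  -0.63] op 0.0443 g 0.0 q [-0.4   0.09  1.63 -0.    1.42  0.28]
```

```bash
python3 -m jog '0.45 -0.004 0.005 0 0;0.45 0 0 0 0;0 0 0 0 0;0 0 0 0 0;0 0 0 0 0;0 0 0 0 0;0 0 0 0 0;0 0 0 0 0' 15
python3 -m jog '0 0 0 0 0;0 0 0 0 0;0 0 0 0 0;0 0 0 0 0' 45
python3 -c "
from h import *
st()
c=snap('scene','s2.png')
cv2.imwrite('pics/crop3.png',cv2.resize(c['color'][110:220,260:345,::-1],None,fx=5.4,fy=5.4,interpolation=cv2.INTER_CUBIC))"
```

```text
t: 5.2
tool_pos: [0.5488, -0.1802, 0.2459]
orientation: [2.832, 1.358, 0.001]
force: [1.5, -0.5, -1.3]
opening: 0.0254
gripper_force: 14.7
t: 5.53
tool_pos: [0.5489, -0.1803, 0.2462]
orientation: [2.832, 1.358, 0.001]
force: [2.6, -1.8, 2.1]
opening: 0.0237
gripper_force: 44.9
t 5.53 pos [ 0.5489 -0.1803  0.2462] yaw -38.78 tilt [ 0.0009 -0.0006] F [ 2.6  -1.78  2.07] op 0.0237 g 44.9 q [-0.41  0.1   1.62 -0.    1.42  0.27]
```

View pics/crop3.png

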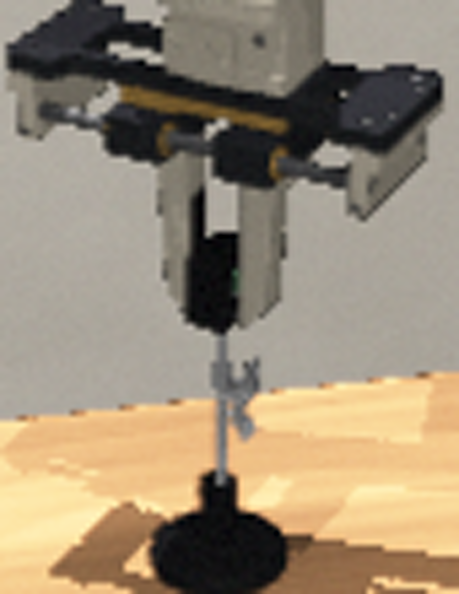

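The head is gripped (23.7 mm, 45 N) and the clip's bridge is close under the head. Lifting straight out.

```bash
python3 -m jog '0 0 0 -0.005 0;0 0 0 -0.01 0;0 0 0 -0.015 0;0 0 0 -0.015 0;0 0 0 -0.015 0;0 0 0 -0.015 0;0 0 0 -0.015 0;0 0 0 -0.015 0;0 0 0 -0.015 0;0 0 0 -0.015 0'
python3 -m jog '0 0 0 0 -6;0 0 0 0 -6;0 0 0 0 -6;0 0 0 0 -6;0 0 0 0 -5;0 0 0 0 0'
python3 -c "
from h import *
c=np.array([.643,.108]);a=np.radians(170)
go(list(c+.080*np.array([np.cos(a),np.sin(a)]))+[.375])"
```

```text
t: 6.42
tool_pos: [0.548, -0.1796, 0.3817]
orientation: [-2.831, -1.358, 0.001]
force: [0.6, 0.2, -1.8]
opening: 0.0239
gripper_force: 44.9
t: 6.92
tool_pos: [0.5481, -0.1796, 0.381]
orientation: [-2.397, -2.028, 0.001]
force: [0.7, -0.0, -1.6]
opening: 0.0237
gripper_force: 44.9
t 6.92 pos [ 0.5481 -0.1796  0.381 ] yaw -9.52 tilt [-0.0014  0.001 ] F [ 0.7  -0.05 -1.64] op 0.0237 g 44.9 q [-0.41  0.05  1.43  0.    1.66 -0.24]
tool shift mm [300.  -34.    6.2]
```

```bash
python3 -m jog '0 0.03 -0.0034 0 0;0 0.03 -0.0034 0 0;0 0.03 -0.0034 0 0;0 0.03 -0.0034 0 0;0 0.03 -0.0034 0 0;0 0.03 -0.0034 0 0;0 0.03 -0.0034 0 0;0 0.03 -0.0034 0 0;0 0.03 -0.0034 0 0;0 0.03 -0.0034 0 0' >/dev/null
python3 -m jog '0 0 0 0 0;0 0 0 0 0'
python3 -c "
from h import *
c=np.array([.643,.108]);a=np.radians(170)
go(list(c+.080*np.array([np.cos(a),np.sin(a)]))+[.375])
c=snap('scene','s3.png')
cv2.imwrite('pics/crop4.png',cv2.resize(c['color'][100:340,220:400,::-1],None,fx=2.5,fy=2.5,interpolation=cv2.INTER_CUBIC))"
```

```text
t: 7.92
tool_pos: [0.5654, 0.1229, 0.3807]
orientation: [-2.401, -2.024, 0.002]
force: [-0.5, -1.1, -1.3]
opening: 0.0241
gripper_force: 44.9
t 7.92 pos [0.5654 0.1229 0.3807] yaw -9.75 tilt [-0.0013  0.    ] F [-0.46 -1.09 -1.29] op 0.0241 g 44.9 q [0.13 0.05 1.43 0.   1.66 0.3 ]
tool shift mm [-1.2 -1.   5.7]
```

View pics/crop4.png

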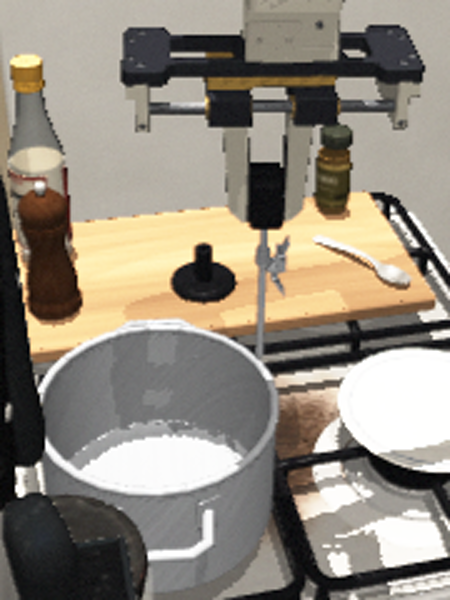

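The probe hangs straight, with its tip at about scene pixel (324,242), just above and inside the right (-x) side of the rim. I'll check the projections before lowering.

```bash
python3 -c "
from h import *
for h in(0,.064,.075,.086,.1,.108,.13):print(h,((proj('scene',[.5654,.1229,.1647+h])-[220,100])*2.5).round(1), ((proj('scene',[.5654-.0165,.1257,.1647+h])-[220,100])*2.5).round(1))
a=np.radians(170)
for r in (.0915,.0985):print('rim',((proj('scene',[.643+r*np.cos(a),.108+r*np.sin(a),.122])-[220,100])*2.5).round(1))
im=cv2.imread('pics/s3.png')
big=cv2.resize(im[190:275,290:350],None,fx=7,fy=7,interpolation=cv2.INTER_CUBIC);cv2.imwrite('pics/crop5.png',big)
"
```

```text
0 [257.6 357.7] [279.  357.1]
0.064 [260.  291.8] [282.3 291.3]
0.075 [260.4 279.8] [283.  279.4]
0.086 [260.9 267.7] [283.6 267.2]
0.1 [261.4 251.9] [284.4 251.5]
0.108 [261.7 242.8] [284.8 242.4]
0.13 [262.7 217.1] [286.2 216.7]
rim [271.5 397. ]
rim [280.2 396.8]
```

View pics/crop5.png

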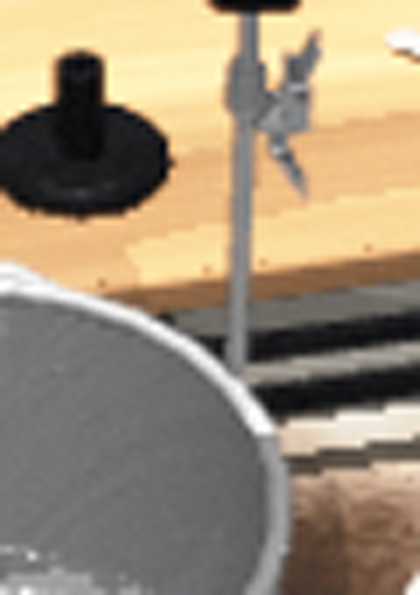

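The bridge's underside is about 85 mm above the tip, so home should be at TCP z of about 0.257. Next I lower the probe inside the rim and feel outward for the bead.

```bash
python3 -m jog '0 0 0 0.01 0;0 0 0 0.015 0;0 0 0 0.015 0;0 0 0 0.015 0;0 0 0 0.01 0;0 0 0 0.005 0;0 0 0 0 0;0 0 0 0 0'
python3 -m jog '0 0 -0.003 0 0;0 0 -0.002 0 0;0 0 -0.001 0 0;0 0 0 0 0;0 0 0 0 0'
python3 -c "
from h import *
st()"
python3 -m jog '0 0 -0.001 0 0;0 0 0 0 0'
python3 -m jog '0 0 -0.001 0 0;0 0 0 0 0'
```

```text
t: 8.63
tool_pos: [0.5661, 0.1208, 0.3109]
orientation: [2.403, 2.023, -0.0]
force: [-0.4, 0.6, -0.7]
opening: 0.0235
gripper_force: 44.9
t: 9.05
tool_pos: [0.5601, 0.1225, 0.3112]
orientation: [2.402, 2.024, 0.001]
force: [-0.3, -0.3, -2.0]
opening: 0.0239
gripper_force: 44.9
t 9.05 pos [0.5601 0.1225 0.3112] yaw -9.76 tilt [0.0007 0.0001] F [-0.32 -0.31 -2.  ] op 0.0239 g 44.9 q [ 0.13  0.05  1.55 -0.    1.53  0.3 ]
t: 9.22
tool_pos: [0.559, 0.1226, 0.3108]
orientation: [-2.402, -2.024, -0.0]
force: [0.9, 0.2, -1.7]
opening: 0.0236
gripper_force: 44.9
t: 9.38
tool_pos: [0.558, 0.1227, 0.3107]
orientation: [-2.402, -2.024, 0.0]
force: [0.3, 1.0, -1.6]
opening: 0.0237
gripper_force: 44.9
```

```bash
for i in 1; do python3 -m jog '0 0 -0.001 0 0;0 0 0 0 0;0 0 0 0 0'|grep -E 'pos|force: \['; done
python3 -m jog '0 0 -0.001 0 0;0 0 0 0 0;0 0 0 0 0'|grep -E 'pos|force: \['
```

```text
tool_pos: [0.5572, 0.1228, 0.3108]
force: [0.3, 0.5, -2.1]
tool_pos: [0.5566, 0.1229, 0.311]
force: [2.6, -0.3, -1.3]
```

```bash
python3 -m jog '0 0 -0.001 0 0;0 0 0 0 0;0 0 0 0 0'|grep -E 'pos|force: \['
python3 -c "
from h import *
st()"
```

```text
tool_pos: [0.5559, 0.123, 0.3112]
force: [6.2, -0.3, -2.8]
t 10.13 pos [0.5559 0.123  0.3112] yaw -9.78 tilt [ 0.0026 -0.0001] F [ 6.21 -0.3  -2.8 ] op 0.0235 g 45.0 q [ 0.13  0.04  1.57 -0.    1.53  0.3 ]
```

Contact is felt at x≈0.557 (probe against the bead). I'll back off to about 87 mm radius.

```bash
python3 -m jog '0 0 0.003 0 0;0 0 0 0 0;0 0 0 0 0' >/dev/null
python3 -c "
from h import *
st()"
```

```text
t 10.38 pos [0.5577 0.1227 0.3103] yaw -9.77 tilt [-0.0017  0.    ] F [-0.33  0.23 -0.83] op 0.0238 g 44.9 q [0.13 0.05 1.56 0.   1.53 0.3 ]
```

```bash
python3 -m jog '0 0 0.0007 0.005 0;0 0 0 0.008 0;0 0 0 0.007 0;0 0 0 0.005 0;0 0 0 0.004 0;0 0 0 0 0;0 0 0 0 0' |grep -E 'pos|force: \['
python3 -m jog '0 0 0 0.002 0;0 0 0 0.002 0;0 0 0 0 0;0 0 0 0 0'|grep -E 'pos|force: \['
python3 -c "
from h import *
c=snap('scene','s6.png')
cv2.imwrite('pics/crop6.png',cv2.resize(c['color'][190:275,290:350,::-1],None,fx=7,fy=7,interpolation=cv2.INTER_CUBIC))"
```

```text
tool_pos: [0.5586, 0.1225, 0.2813]
force: [0.0, -0.9, -1.2]
tool_pos: [0.5588, 0.1226, 0.2778]
force: [-0.2, -0.2, -1.5]
```

View pics/crop6.png

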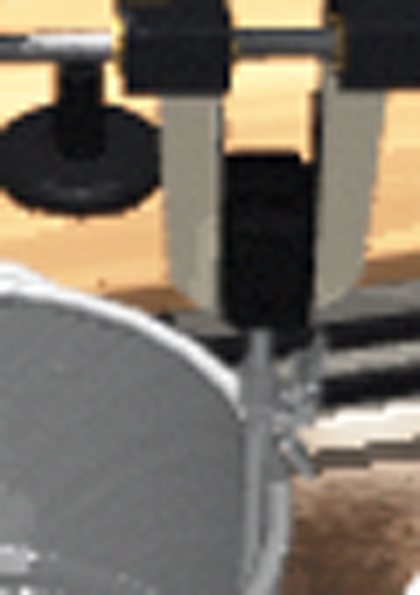

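The probe is inside, and the leaf is outside the bead at crop (300,455), just about to take it. Pressing down in small steps by feel.

```bash
python3 -m jog '0 0 0 0.002 0;0 0 0 0.001 0;0 0 0 0 0'|grep -E 'pos|force: \['
python3 -m jog '0 0 0 0.002 0;0 0 0 0.001 0;0 0 0 0 0'|grep -E 'pos|force: \['
```

```text
tool_pos: [0.5587, 0.1225, 0.2744]
force: [0.1, 0.2, -0.9]
tool_pos: [0.5587, 0.1225, 0.2713]
force: [-0.6, 1.3, -1.1]
```

```bash
python3 -m jog '0 0 0 0.0015 0;0 0 0 0 0'|grep -E 'pos|force: \['
python3 -m jog '0 0 0 0.0015 0;0 0 0 0 0'|grep -E 'pos|force: \['
```

```text
tool_pos: [0.5587, 0.1225, 0.2699]
force: [-0.2, 0.4, -1.2]
tool_pos: [0.5587, 0.1225, 0.2685]
force: [-0.0, -0.5, -1.9]
```

```bash
python3 -m jog '0 0 0 0.0015 0;0 0 0 0 0'|grep -E 'pos|force: \['
python3 -m jog '0 0 0 0.0015 0;0 0 0 0 0'|grep -E 'pos|force: \['
```

```text
tool_pos: [0.5587, 0.1226, 0.267]
force: [-0.0, -0.2, -1.2]
tool_pos: [0.5587, 0.1226, 0.2654]
force: [-0.9, -0.0, -1.1]
```

```bash
python3 -m jog '0 0 0 0.0015 0;0 0 0 0 0'|grep -E 'pos|force: \['
python3 -m jog '0 0 0 0.0015 0;0 0 0 0 0'|grep -E 'pos|force: \['
```

```text
tool_pos: [0.5586, 0.1226, 0.264]
force: [-0.4, 0.9, -0.5]
tool_pos: [0.5585, 0.1227, 0.2626]
force: [-2.4, 0.8, 0.5]
```

Leaf touch is starting (Fx −2.4, Fz rising).

```bash
python3 -m jog '0 0 0 0.0015 0;0 0 0 0 0'|grep -E 'pos|force: \['
python3 -m jog '0 0 0 0.0015 0;0 0 0 0 0'|grep -E 'pos|force: \['
```

```text
tool_pos: [0.5585, 0.1227, 0.2612]
force: [-5.1, 1.6, 3.1]
tool_pos: [0.5583, 0.1228, 0.2598]
force: [-5.5, 1.3, 4.8]
```

```bash
python3 -m jog '0 0 0 0.0015 0;0 0 0 0 0'|grep -E 'pos|force: \['
python3 -m jog '0 0 0 0.0015 0;0 0 0 0 0'|grep -E 'pos|force: \['
```

```text
tool_pos: [0.5581, 0.1228, 0.2576]
force: [-5.1, 2.0, 0.9]
tool_pos: [0.558, 0.1227, 0.2556]
force: [-3.5, 1.2, -2.7]
```

The push peaked and dropped, so the dimple has passed. Continuing to the hard stop.

```bash
python3 -m jog '0 0 0 0.001 0;0 0 0 0 0'|grep -E 'pos|force: \['
python3 -m jog '0 0 0 0.001 0;0 0 0 0 0'|grep -E 'pos|force: \['
```

```text
tool_pos: [0.5582, 0.1226, 0.2545]
force: [-4.5, 1.4, -3.5]
tool_pos: [0.5583, 0.1225, 0.2538]
force: [-4.3, 1.2, -5.6]
```

```bash
python3 -m jog '0 0 0 0.001 0;0 0 0 0 0'|grep -E 'pos|force: \['
```

```text
tool_pos: [0.5586, 0.1225, 0.2531]
force: [-4.4, 0.4, -6.9]
```

```bash
python3 -m jog '0 0 0 0.001 0;0 0 0 0 0'|grep -E 'pos|force: \['
python3 -m jog '0 0 0 0.001 0;0 0 0 0 0'|grep -E 'pos|force: \['
```

```text
tool_pos: [0.5589, 0.1225, 0.253]
force: [-4.9, 0.2, -3.4]
tool_pos: [0.5591, 0.1225, 0.2529]
force: [-5.8, -0.6, 2.1]
```

```bash
python3 -m jog '0 0 0 0.001 0;0 0 0 0 0'|grep -E 'pos|force: \['
```

```text
tool_pos: [0.5594, 0.1225, 0.2528]
force: [-7.2, -0.6, 6.2]
```

Hard stop reached at z≈0.253. I'll ease the sideways strain outward with a slightly firmer press.

```bash
python3 -m jog '0 0 -0.001 0 0;0 0 -0.001 0 0;0 0 0 0.001 0;0 0 0 0 0;0 0 0 0 0'|grep -E 'pos|force: \['
python3 -c "
from h import *
st()
c=snap('scene','s7.png')
cv2.imwrite('pics/crop7.png',cv2.resize(c['color'][190:275,290:350,::-1],None,fx=7,fy=7,interpolation=cv2.INTER_CUBIC))"
```

```text
tool_pos: [0.5582, 0.1228, 0.2528]
force: [-4.6, -0.3, 12.5]
t 14.93 pos [0.5582 0.1228 0.2528] yaw -9.78 tilt [0.0047 0.0001] F [-4.59 -0.32 12.46] op 0.0239 g 45.0 q [ 0.13  0.08  1.64 -0.    1.42  0.3 ]
```

View pics/crop7.png

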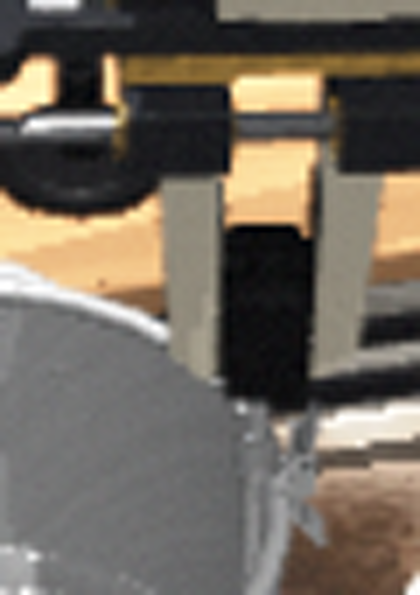

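The leaf is over the bead, the bridge rests on the rim, and the probe is inside against the bead. Relieving and releasing.

```bash
python3 -m jog '0 0 -0.001 -0.0008 0;0 0 0 -0.0008 0;0 0 0 0 0;0 0 0 0 0' 15
python3 -m jog '0.3 0 0 0 0;0.35 0 0 0 0;0.4 0 0 0 0;0.5 0 0 0 0;0.6 0 0 0 0;0.6 0 0 0 0;0.6 0 0 0 0;0.6 0 0 0 0'
python3 -m jog '0.6 0 0 -0.01 0;0.6 0 0 -0.02 0;0.6 0 0 -0.03 0;0.6 0 0 -0.03 0;0.6 0 0 -0.03 0;0.6 0 0 -0.03 0;0.6 0 0 0 0;0.6 0 0 0 0;0.6 0 0 0 0'
python3 -c "
from h import *
c=snap('scene','s8.png');snap('top','t8.png')
cv2.imwrite('pics/crop8.png',cv2.resize(c['color'][150:340,220:380,::-1],None,fx=3.1,fy=3.1,interpolation=cv2.INTER_CUBIC))"
```

```text
t: 15.32
tool_pos: [0.5572, 0.123, 0.2528]
orientation: [2.401, 2.022, 0.005]
force: [1.6, -0.6, 6.1]
opening: 0.0241
gripper_force: 15.0
t: 15.98
tool_pos: [0.5558, 0.1231, 0.2512]
orientation: [-2.402, -2.024, 0.0]
force: [-0.0, -1.2, 0.6]
opening: 0.0558
gripper_force: 0.0
t: 16.73
tool_pos: [0.5558, 0.123, 0.4015]
orientation: [2.402, 2.024, 0.0]
force: [-0.6, -0.6, 0.6]
opening: 0.056
gripper_force: 0.0
```

View pics/crop8.png

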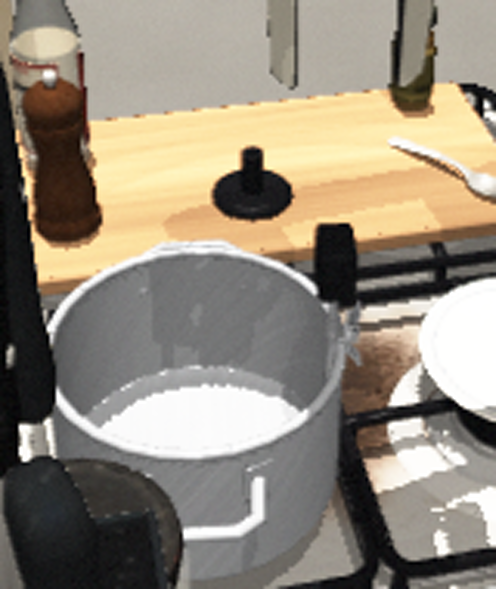

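The thermometer hangs upright on the rim at crop (335,265–340). The stand is still upright, and the gripper is well clear. Handing in.

```bash
python3 -c "
from plant import robot
print(robot.close_job())"
```

```text
the job is handed in; nothing more can be done
None
```

The thermometer hangs upright on the pot's front rim by its spring clip, bridge pressed home with the probe inside and the leaf outside; the job was handed in at about 17 s, and no verdict came back.

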